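# Hang the nesting measuring cups on the tool-board hook

## Task

Put the three steel measuring cups away on the long hook of the sloping tool board: thread them on by the eyes in their handles one after another, largest first, mouths facing out, so that the medium cup ends up nested in the large one and the small cup in the medium one, all hanging freely. Leave the other things on the bench where they are.

Things in the scene. Friction and masses are not known exactly. Their poses are not given: they have to be found in the camera images.
- hook: Straight steel rod (10 mm thick, 75 mm long, rounded end) standing out of the sloping tool board, fixed. Origin: its axis at the board's face. +z along the rod to its tip, up and outwards, 45 degrees from vertical (3 degrees above the board's normal); +x at right angles to it, up and into the slope (45 degrees above level); +y level, along the board's width.
- hook_tip (a point): The free tip of the hook, 75 mm from its root. The light bar is above it, so it is reached from in front with a leaning tool.
- tool_stand: Fixed tool stand: board 270 mm up the slope x 260 mm wide, face rising at 42 degrees from level from a lip 100 mm in front of and 25 mm above the origin; red screwdrivers 105 mm either side of the hook, 28 mm proud. A yellow light bar (25 wide, 15 high, underside 307 mm above the bench, 35 to 60 mm in front of the origin) spans it on two side arms above the hook. Faces local -x; origin on bench.
- cup_large: Large steel measuring cup lying mouth up: rim 84 mm, foot 72 mm across, 36 mm high, 3 mm floor, 120 g. Origin: centre of its underside; +z out of the mouth, +x along the flat handle (18 mm wide, 4 mm thick, top flush with the rim) to its eye, 29 mm across with a 17 mm hole, centred 95 mm from the cup's axis. Hung, the foot lies on the board, handle up the slope.
- cup_medium: Medium stainless measuring cup, as the large one but 66 mm across the rim, 56 mm across the foot, 34 mm high (handle 30 to 34 mm above the bench), about 90 g; eye also 95 mm from the axis. Nested, its handle lies on the large cup's handle and its underside 3 to 6 mm above the large cup's underside.
- cup_small: Small stainless measuring cup, as the others but 50 mm across the rim, 42 mm across the foot, 32 mm high (handle 28 to 32 mm above the bench), about 65 g; eye also 95 mm from the axis. Nested, its underside is 3 to 6 mm above the medium cup's underside.
- large_eye (a point): Centre of the hole in the large cup's handle, half way through its thickness.
- medium_eye (a point): Centre of the hole in the medium cup's handle, half way through its thickness.
- small_eye (a point): Centre of the hole in the small cup's handle, half way through its thickness.
- brush_jar: Bystander: glass jar 72 mm across, 90 mm high, with paint brushes standing up to about 230 mm. Origin under its centre.
- glue_bottle: Bystander: white glue bottle with orange cap, 48 mm across, 130 mm high. Origin: centre of its underside.
- spirit_bottle: Bystander: amber bottle with black cap, 64 mm across, 150 mm high. Origin: centre of its underside.
- dusting_brush: Bystander: black bristle dusting brush with dark wooden back, 150 x 45 x 40 mm, lying along its x. Origin: centre of its underside.
- turned_collar: Bystander: dark turned wooden ring, 92 mm across, 30 mm high. Origin: centre of its underside.
- knife: Bystander: yellow utility knife, about 130 x 22 x 19 mm, lying along its x. Origin: centre of its underside.
- wax_tin: Bystander: flat brass-coloured wax tin, 64 mm across, 34 mm high. Origin: centre of its underside.
- sanding_block: Bystander: cork sanding block 90 x 50 x 30 mm. Origin: centre of its underside.
Not all that is in view belongs to the job. What is shaped like the cup_medium but purple is not meant.

How it is judged:
By the outcome, as a careful person would: the job done as asked, in the order asked, and still so for the second after the job is handed in, with the robot touching nothing.
It also fails if it takes over 72 s, if anything falls off the work surface, if the arm or the gripper's body presses on something with over 40 N, if the wrist force passes 120 N, or if a joint passes its speed limit or range.

## Robot

A 6-joint arm with a two-finger parallel gripper is mounted at the origin on the work surface. World frame = base frame: x ahead of the robot, y to its left, z up, the work surface at z = 0. Lengths are in mm, angles in degrees, forces in N, time in s.
With the tool pointing down it reaches from about 375 to 825 mm from the base axis. Payload 5.5 kg.
Tool frame: the origin (TCP) lies midway between the tips of the shut fingers; the grasp point (between the pads) lies 19 mm behind it (robot.tcp_to_grasp is the distance from the TCP to the grasp point, in mm); z points along the fingers, y is the line along which they close (so a half turn about z gives the same grasp; the last joint's range is limited). The gripper opens to 85 mm and grips with 20 to 120 N. Pads are 22 mm wide; open, the fingers measure 114 mm over their backs; the gripper's body (76 mm by 85 mm) begins 54 mm behind the grasp point. The pads swing forward as they close: fully open they stand 13 mm farther back than shut.
Start: joints at [72.479, 17.962, -2.699, 69.339, 0, 90], TCP at [180.63, 572.16, 231.299] pointing down, gripper open.
Joint ranges: [-152.73, 152.73], [-39.44, 99.34], [-58.76, 71.6], [-118.89, 123.64], [-81.53, 83.1], [-180, 180]. Speed limits (degrees/s): [136.94, 136.94, 172.46, 180, 180, 180].

## Interface

Orientations are given as a 3x3 rotation matrix whose columns are the frame's x, y, z axes.
In Python, from workcell import robot gives the robot as it stands. The module is installed in compiled form; this text tells all that it offers. Calls block until the motion is done:
- robot.move_pose(position, orientation): joint-space move of the TCP to a pose.
- robot.line_to(position, v=150, attitude=None, stop_force=None): straight line of the TCP; attitude=None keeps the orientation; v is the mean speed in mm/s. With stop_force (N) it stops when the force on the tool has changed by that much, and returns True; else False.
- robot.move_j(angles): joint-space move.
- robot.command_gripper(opening): finger opening in mm; the grip force is fixed at half the most; returns when the fingers have stopped.
- robot.dwell(seconds).
- robot.inverse_kinematics(position, orientation): joint angles nearest the present ones, or None.
- robot.get_image(name): name is "side" or "top"; returns a dict with "img" (420x560x3 uint8, red, green, blue), "range_z" (420x560 float32, mm along the optical axis (not along the pixel's ray), 0 where there is no reading), "fx", "fy", "cx", "cy" (pixels), "D" ([k1, k2, p1, p2, k3] as OpenCV has them; the pictures are not rectified), "extrinsics" (4x4, takes a point from camera to world coordinates). Camera axes: x right, y down, z forward; pixel columns grow to the right and rows downward; lengths in mm; the calibration is good to about 2 mm. A picture is of the moment at which its call begins.
A pose or a line that the arm cannot do raises robot.Unreachable and nothing moves.
- robot.close_job(): hands the job in; it is judged then, once.
Readings, each from a call of its own:
- robot.current_time_s(): time.
- robot.current_joints(): joint angles.
- robot.current_joint_vel(): joint speeds.
- robot.current_tau(): joint torques, N m.
- robot.current_tcp_pos(): TCP position.
- robot.current_ee_rot(): TCP orientation.
- robot.current_force(): force on the tool from outside, world axes, zero at the start.
- robot.current_wrist_torque(): the same for the moment, N m.
- robot.current_width(): finger opening in mm.
- robot.current_grip_force(): force on a finger pad.
Only numpy, scipy, OpenCV 4.12 (cv2) and the standard library are available. Lean on these libraries where they do the work, as an engineer would, in place of code of your own. Each camera call takes 0.05 s, during which the arm holds its last target. There are 200 camera calls.

## Working session

There is one attempt and no reset: what is moved stays moved. The work goes in short steps, each a Python script; the robot and the scene stay as the last script left them, time stands still between calls to the robot, and variables do not carry over. Pictures are saved under pics/ and viewed, at most 10 in all, crops included, and the job is handed in when it is done.

```bash
mkdir -p pics; python3 - <<'E'
from workcell import robot
import cv2,numpy as np,pickle
for n in("top","side"):
    d=robot.get_image(n); pickle.dump(d,open(n+".pkl","wb"))
    cv2.imwrite(f"pics/{n}0.png",d["img"][:,:,::-1])
    print(n,d["fx"],d["fy"],d["cx"],d["cy"],d["D"],np.round(d["extrinsics"],3).tolist(),(d["range_z"]>0).mean())
E
```

```text
top 442.33636279362224 442.33636279362224 282.8116204233348 213.09865157084283 [-0.14512381  0.          0.          0.          0.        ] [[0.013, -0.989, 0.148, 308.856], [-1.0, -0.014, -0.005, 9.33], [0.007, -0.147, -0.989, 1323.869], [0.0, 0.0, 0.0, 1.0]] 0.995829081632653
side 457.69327186076686 457.69327186076686 270.8467225340786 216.91058129656943 [-0.050098  0.        0.        0.        0.      ] [[0.9, -0.284, 0.33, 88.009], [-0.435, -0.6, 0.671, -770.637], [0.007, -0.748, -0.664, 938.61], [0.0, 0.0, 0.0, 1.0]] 0.9957950680272109
```

View pics/top0.png

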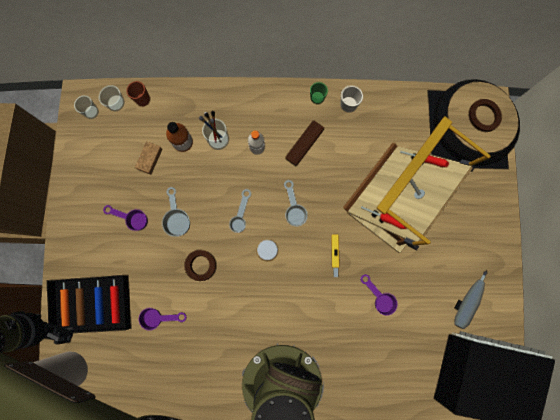

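View pics/side0.png

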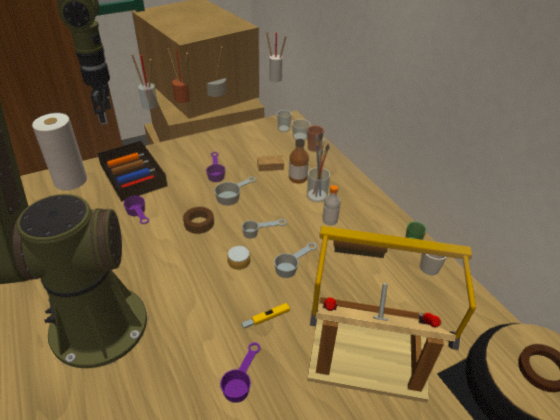

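Top view: candidates for cups are steel (176,222), (238,224), (295,215), and purple (137,220), (150,318), (385,302), which are excluded. The stand is at (415,190) and faces up-left, with the light bar running (443,122)–(385,210). By rim size, large should be (176,222), medium (295,215) and small (238,224). I'll measure and check with a crop.

```bash
cat > h.py <<'E'
import cv2,numpy as np,pickle
def K(d): return np.array([[d["fx"],0,d["cx"]],[0,d["fy"],d["cy"]],[0,0,1]])
def ray(d,uv):
    p=cv2.undistortPoints(np.float64(uv).reshape(-1,1,2),K(d),np.float64(d["D"])).reshape(-1,2)
    E=np.array(d["extrinsics"]); r=np.c_[p,np.ones(len(p))]@E[:3,:3].T
    return E[:3,3],r
def on_z(d,uv,z):
    o,r=ray(d,uv); return o+r*((z-o[2])/r[:,2])[:,None]
def cloud(d):
    v,u=np.mgrid[:420,:560]; o,r=ray(d,np.c_[u.ravel(),v.ravel()])
    return (o+r*d["range_z"].reshape(-1,1)).reshape(420,560,3)
def px(d,P):
    E=np.linalg.inv(np.array(d["extrinsics"])); 
    return cv2.projectPoints(np.float64(P).reshape(-1,1,3),cv2.Rodrigues(E[:3,:3])[0],E[:3,3],K(d),np.float64(d["D"]))[0].reshape(-1,2)
E
python3 - <<'E'
from h import *
d=pickle.load(open("top.pkl","rb")); im=d["img"]; C=cloud(d)
print("bench z noise",C[240:270,100:160,2].mean(),C[240:270,100:160,2].std())
f=im.astype(int); m=((f[:,:,2]>f[:,:,0]-5)&(f[:,:,1]>f[:,:,2]-25)&(f.sum(2)>200)).astype(np.uint8)
for n,(x0,x1,y0,y1),R,H in(("large",(155,198,180,245),42,36),("small",(225,258,180,240),25,32),("medium",(278,312,172,230),33,34)):
    w=np.zeros_like(m); w[y0:y1,x0:x1]=m[y0:y1,x0:x1]
    k,l,s,c=cv2.connectedComponentsWithStats(w); i=1+s[1:,4].argmax(); v,u=np.where(l==i)
    P=on_z(d,np.c_[u,v],H)[:,:2]
    # handle/cup split by iterating: centre = min enclosing of dense part
    dt=cv2.distanceTransform(cv2.morphologyEx((l==i).astype(np.uint8),cv2.MORPH_CLOSE,np.ones((7,7))),cv2.DIST_L2,5); cy,cx=np.unravel_index(dt.argmax(),dt.shape)
    c0=on_z(d,[[cx,cy]],H)[0,:2]
    hd=P[np.linalg.norm(P-c0,axis=1)>R+6]; a=hd.mean(0)-c0; a/=np.linalg.norm(a)
    far=((hd-c0)@a).max()
    print(n,s[i],"inrad_mm",dt.max()*2.95,"c0",c0.round(1),"az",np.degrees(np.arctan2(a[1],a[0])).round(1),"far",far.round(1),"handle zs",np.median(C[v,u,2]).round(1))
# stand
B=C[100:255,340:500].reshape(-1,3); g=im[100:255,340:500].reshape(-1,3)
rng=np.random.default_rng(0); q=B[(B[:,2]>40)&(B[:,2]<210)]; best=(0,)
for _ in range(500):
    a,b,c=q[rng.choice(len(q),3,False)]; n=np.cross(b-a,c-a); L=np.linalg.norm(n)
    if L<1e3: continue
    n/=L; k=(abs((q-a)@n)<3).sum()
    if k>best[0]: best=(k,n*np.sign(n[2]),a)
k,n,a=best; inl=q[abs((q-a)@n)<4]; a=inl.mean(0); n=np.linalg.svd(inl-a)[2][2]; n*=np.sign(n[2])
print("plane",k,n,"tilt",np.degrees(np.arccos(n[2])),"az",np.degrees(np.arctan2(n[1],n[0])),a)
np.save("plane.npy",np.r_[n,a])
A=cv2.resize(im[165:250,150:320],None,fx=4,fy=4,interpolation=cv2.INTER_CUBIC)
S=cv2.resize(im[110:260,335:505],None,fx=4,fy=4,interpolation=cv2.INTER_CUBIC)
cv2.imwrite("pics/cups.png",A[:,:,::-1]);cv2.imwrite("pics/stand.png",S[:,:,::-1])
E
```

```text
bench z noise 4.298662403701929 76.36156949681734<stdin>:12: RuntimeWarning: Mean of empty slice.
  ret = um.true_divide(
Traceback (most recent call last):
ValueError: zero-size array to reduction operation maximum which has no identity
```

```bash
cat > m.py <<'E'
from h import *
d=pickle.load(open("top.pkl","rb")); im=d["img"]; C=cloud(d)
A=cv2.resize(im[165:250,150:320],None,fx=4,fy=4,interpolation=cv2.INTER_CUBIC)
S=cv2.resize(im[110:260,335:505],None,fx=4,fy=4,interpolation=cv2.INTER_CUBIC)[:600]
cv2.imwrite("pics/cups.png",A[:,:,::-1]);cv2.imwrite("pics/stand.png",S[:,:,::-1])
f=im.astype(int); m=(f[:,:,0]-f[:,:,2]<12).astype(np.uint8)
print("wood",f[260,150],"cup",f[222,176])
for n,(x0,x1,y0,y1),R,H in(("large",(155,198,180,245),42,36),("small",(225,258,180,240),25,32),("medium",(278,312,172,230),33,34)):
    w=np.zeros_like(m); w[y0:y1,x0:x1]=m[y0:y1,x0:x1]
    k,l,s,c=cv2.connectedComponentsWithStats(w); i=1+s[1:,4].argmax(); v,u=np.where(l==i)
    P=on_z(d,np.c_[u,v],H)[:,:2]
    dt=cv2.distanceTransform(cv2.morphologyEx((l==i).astype(np.uint8),cv2.MORPH_CLOSE,np.ones((7,7))),cv2.DIST_L2,5); cy,cx=np.unravel_index(dt.argmax(),dt.shape)
    c0=on_z(d,[[cx,cy]],H)[0,:2]
    hd=P[np.linalg.norm(P-c0,axis=1)>R+6]
    print(n,s[i],"inrad_mm",dt.max()*2.95,"c0",c0.round(1),len(hd))
    if len(hd)<5: continue
    a=hd.mean(0)-c0; a/=np.linalg.norm(a); far=((hd-c0)@a).max()
    print("  az",np.degrees(np.arctan2(a[1],a[0])).round(1),"far",far.round(1))
B=C[100:255,340:500].reshape(-1,3)
rng=np.random.default_rng(0); q=B[(B[:,2]>40)&(B[:,2]<210)]; best=(0,)
for _ in range(500):
    a,b,c=q[rng.choice(len(q),3,False)]; n=np.cross(b-a,c-a); L=np.linalg.norm(n)
    if L<1e3: continue
    n/=L; k=(abs((q-a)@n)<3).sum()
    if k>best[0]: best=(k,n*np.sign(n[2]),a)
k,n,a=best; inl=q[abs((q-a)@n)<4]; a=inl.mean(0); n=np.linalg.svd(inl-a)[2][2]; n*=np.sign(n[2])
print("plane",k,len(q),n,"tilt",np.degrees(np.arccos(n[2])),"az",np.degrees(np.arctan2(n[1],n[0])),a)
np.save("plane.npy",np.r_[n,a])
E
python3 m.py
```

```text
wood [153 127  85] cup [135 148 147]
large [163 187  27  49 702] inrad_mm 38.313416 c0 [469.9 318.3] 106
  az 12.8 far 107.9
small [230 189  21  43 342] inrad_mm 21.221708 c0 [467.2 137.4] 137
  az -14.6 far 108.8
medium [284 180  23  46 493] inrad_mm 31.242565 c0 [496.2 -36. ] 128
  az 14.5 far 108.8
plane 3557 7970 [0.44804271 0.59424259 0.66793224] tilt 48.09232614044741 az 52.98470292343137 [ 558.61956195 -347.95031945  133.57544352]
```

View pics/stand.png

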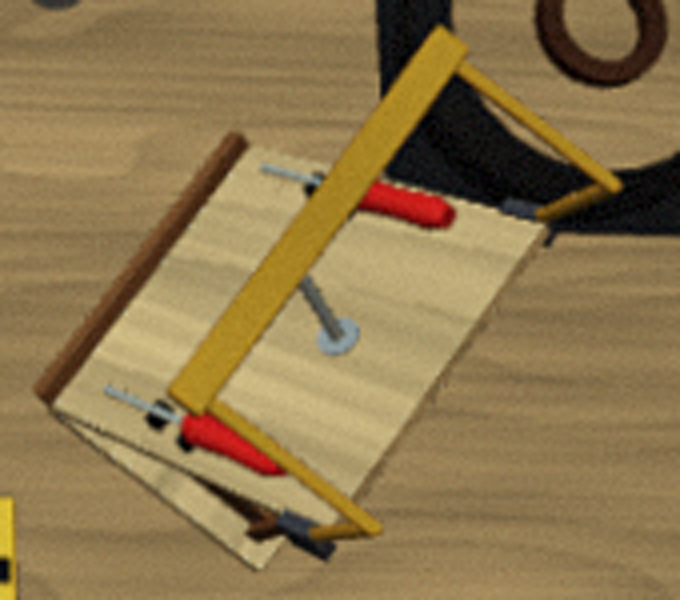

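View pics/cups.png

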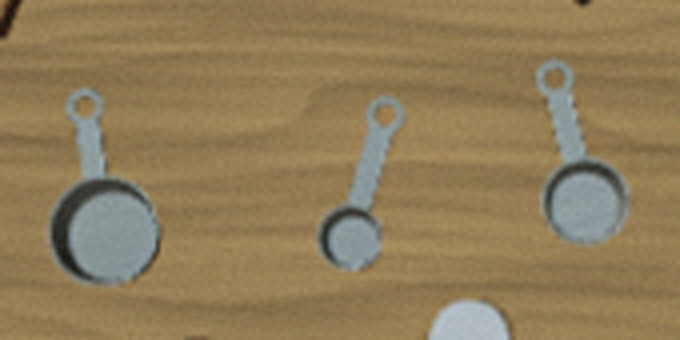

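The crops confirm the choice: the three grey cups, with eyes at about (171,191) large, (246,193) small and (288,184) medium. The hook's flange is at (419.5,194) and its tip is hidden under the light bar from above. Next: eye holes at sub-pixel, cross-checked in the side view, and the hook line.

```bash
cat > m2.py <<'E'
from h import *
D={n:pickle.load(open(n+".pkl","rb")) for n in("top","side")}
pl=np.load("plane.npy"); n,a=pl[:3],pl[3:]
def holes(d,c,w=12,s=8,t=30):
    x0,y0=int(c[0])-w,int(c[1])-w; f=d["img"].astype(np.float32); f=f[:,:,0]-f[:,:,2]
    g=cv2.resize(f[y0:y0+2*w,x0:x0+2*w],None,fx=s,fy=s,interpolation=cv2.INTER_CUBIC)
    cs,h=cv2.findContours((g<t).astype(np.uint8),cv2.RETR_CCOMP,cv2.CHAIN_APPROX_NONE); o=[]
    for k,hh in zip(cs,h[0]):
        if hh[3]>=0 and cv2.contourArea(k)>40:
            M=cv2.moments(k); o.append(((M["m10"]/M["m00"]+.5)/s-.5+x0,(M["m01"]/M["m00"]+.5)/s-.5+y0,M["m00"]/s/s))
    return o
d=D["top"]
for nm,c,e,H in(("large",(175.9,222.4),(170.9,191.1),36),("medium",(296,214.9),(288.1,183.9),34),("small",(237.25,224.1),(245.9,192.9),32)):
    C=on_z(d,[c],H)[0]; Ee=on_z(d,[e],H-2)[0]; ho=holes(d,e)
    print(nm,"c",C[:2].round(1),"eye",Ee[:2].round(1),"dist",np.linalg.norm((Ee-C)[:2]).round(1),"az",np.degrees(np.arctan2(*(Ee-C)[1::-1])).round(1),"holes",[(on_z(d,[h[:2]],H-2)[0,:2].round(1),round(h[2],1)) for h in ho])
    s=px(D["side"],Ee)[0]; print("   side px",s.round(1),[(np.round(h[:2],1),on_z(D["side"],[h[:2]],H-2)[0,:2].round(1),round(h[2],1)) for h in holes(D["side"],s)])
o,r=ray(d,[[(338+.5)/4-.5+335,(337+.5)/4-.5+110]]); R=(o+r*(((a-o)@n)/(r@n))[:,None])[0]
cr=lambda p:[(p[0]+.5)/4-.5+335,(p[1]+.5)/4-.5+110]
for p,q,z in(((444,32),(188,398),322),((238,135),(40,395),30)):
    v=np.diff(on_z(d,[cr(p),cr(q)],z),axis=0)[0]; print("edge az+90",np.degrees(np.arctan2(v[1],v[0]))+90,np.linalg.norm(v)); 
    print(on_z(d,[cr(p),cr(q)],z).mean(0))
for az in(51,53,55):
    az=np.radians(az); hd=np.array([np.cos(az),np.sin(az),1])/2**.5; hd=np.array([np.cos(az)*.7071,np.sin(az)*.7071,.7071])
    T=R+75*hd; print("root",R,"tip",T,"side px",px(D["side"],T),"top px 60%",px(d,R+40*hd))
S=cv2.resize(D["side"]["img"][225:345,305:475],None,fx=4,fy=4,interpolation=cv2.INTER_CUBIC); cv2.imwrite("pics/sidestand.png",S[:,:,::-1])
E
python3 m2.py
```

```text
large c [468.7 318.6] eye [563.1 339. ] dist 96.6 az 12.2 holes [(array([562.4, 339.1]), 21.2)]
   side px [252.1 179.2] []
medium c [496.5 -35.9] eye [589.9 -11.6] dist 96.5 az 14.6 holes [(array([588.7, -12.2]), 20.8)]
   side px [312.1 245.6] [(array([311.2, 245.8]), array([587.3, -11.1]), 18.8)]
small c [466.9 136.7] eye [561.2 113.8] dist 97.0 az -13.7 holes [(array([559.8, 113.4]), 22.3)]
   side px [282.6 221.9] [(array([281.6, 222.1]), array([558.2, 114.2]), 15.6)]
edge az+90 234.03324369115722 282.88331855278767
[ 585.37942695 -307.15355614  322.        ]
edge az+90 232.73989496149832 257.39868383053937
[ 621.16385377 -258.55301084   30.        ]
root [ 540.32997705 -366.19828509  162.07868447] tip [ 573.70441068 -324.98429189  215.11118447] side px [[386.44720236 282.76143783]] top px 60% [[414.11399817 185.12935034]]
root [ 540.32997705 -366.19828509  162.07868447] tip [ 572.24573226 -323.8446474   215.11118447] side px [[385.54124604 282.61499078]] top px 60% [[413.90220415 185.41118557]]
root [ 540.32997705 -366.19828509  162.07868447] tip [ 570.74816941 -322.7566043   215.11118447] side px [[384.63527292 282.49221688]] top px 60% [[413.70066187 185.70096122]]
```

View pics/sidestand.png

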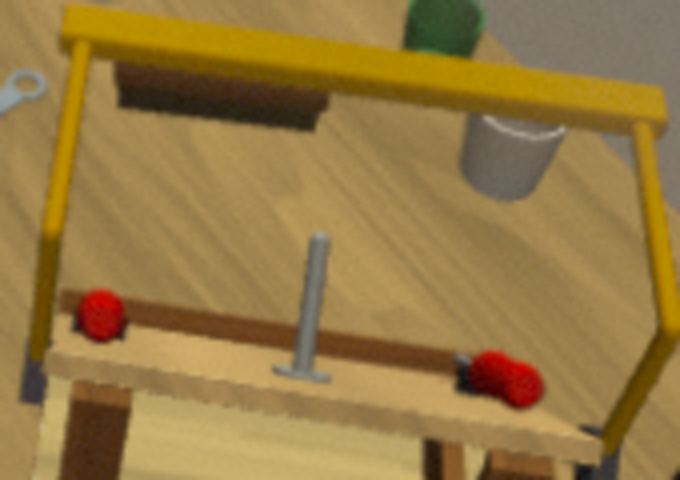

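```bash
cat > g.py <<'E'
from h import *
from workcell import robot
from scipy.optimize import least_squares
D={n:pickle.load(open(n+".pkl","rb")) for n in("top","side")}
A=np.radians(53.3); zc=np.array([np.cos(A),np.sin(A),1])*.5**.5*1; zc=np.r_[np.cos(A)*.5**.5,np.sin(A)*.5**.5,.5**.5]
xc=np.r_[-zc[0],-zc[1],zc[2]]; HK=np.c_[xc,np.cross(zc,xc),zc]
f=lambda R:np.r_[(px(D["top"],R+3*zc)-[[419.1,193.8]]).ravel(),(px(D["side"],R+3*zc)-[[380.1,318.9]]).ravel(),(px(D["side"],R+75*zc)-[[384.6,284.2]]).ravel()]
sol=least_squares(f,[540,-366,162]); ROOT=sol.x
EYE=dict(large=(561.6,339.6,12.2,36),medium=(588.0,-11.7,14.5,34),small=(559.0,113.8,-13.9,32))
G,TIP=34,13   # grasp behind eye; TCP beyond handle mid-plane
def F(sg,th):
    t=np.radians(th); zt=np.r_[np.sin(t),0,-np.cos(t)]; yt=np.r_[0,sg,0]; return np.c_[np.cross(yt,zt),yt,zt]
def tool(Rc,eye,sg,th):   # eye = eye centre; returns TCP pose
    R=Rc@F(sg,th); return np.array(eye)-G*Rc[:,0]+TIP*R[:,2],R
def bench(n,lift=0):
    x,y,a,H=EYE[n]; a=np.radians(a); return np.c_[[np.cos(a),np.sin(a),0],[-np.sin(a),np.cos(a),0],[0,0,1]],np.r_[x,y,H-2+lift]
E
python3 - <<'E'
from g import *
print("root",ROOT,"res",sol.fun.round(2),"tip",ROOT+75*zc)
for sg in(1,-1):
  for th in(0,10,20):
    print(sg,th)
    for s in(34,75,130): 
        q=robot.inverse_kinematics(*tool(HK,ROOT+s*zc,sg,th)); print("  hook",s,None if q is None else np.round(q,0))
    for n in EYE:
        q=robot.inverse_kinematics(*tool(*bench(n),sg,th)); print("  ",n,None if q is None else np.round(q,0))
E
```

```text
root [ 538.34904365 -367.41287621  159.5677794 ] res [-0.18  0.36  0.13  0.02  0.16 -0.08] tip [ 570.0429032  -324.89230159  212.60078799]
1 0
  hook 34 [-12.  42.  11.  82. -40. 123.]
  hook 75 [-10.  43.  16.  88. -39. 126.]
  hook 130 [ -7.  45.  24.  96. -38. 129.]
   large [ 32.  29. -15.  46.   0.  20.]
   medium [ -2.  23. -25.  42.   0. -17.]
   small [ 13.  22. -27.  40.   0.  27.]
1 10
  hook 34 [ -9.  49.  16.  91. -47. 132.]
  hook 75 [ -7.  50.  22.  97. -46. 134.]
  hook 130 [ -5.  52.  30. 105. -44. 137.]
   large [ 34.  23. -26.  31.  -4.  22.]
   medium [ -4.  17. -36.  28.   3. -18.]
   small [ 16.  16. -37.  28.  -5.  29.]
1 20
  hook 34 [ -8.  56.  22. 102. -52. 143.]
  hook 75 [ -6.  57.  27. 108. -51. 145.]
  hook 130 [ -3.  59.  36. 117. -49. 147.]
   large [ 36.  19. -36.  16.  -8.  23.]
   medium [ -6.  13. -46.  13.   7. -19.]
   small [ 19.  12. -46.  14. -11.  32.]
-1 0
  hook 34 [-12.  42.  11.  82. -40. -57.]
  hook 75 [-10.  43.  16.  88. -39. -54.]
  hook 130 [ -7.  45.  24.  96. -38. -51.]
   large [  32.   29.  -15.   46.    0. -160.]
   medium [ -2.  23. -25.  42.   0. 163.]
   small [  13.   22.  -27.   40.    0. -153.]
-1 10
  hook 34 [ -9.  49.  16.  91. -47. -48.]
  hook 75 [ -7.  50.  22.  97. -46. -46.]
  hook 130 [ -5.  52.  30. 105. -44. -43.]
   large [  34.   23.  -26.   31.   -4. -158.]
   medium [ -4.  17. -36.  28.   3. 162.]
   small [  16.   16.  -37.   28.   -5. -151.]
-1 20
  hook 34 [ -8.  56.  22. 102. -52. -37.]
  hook 75 [ -6.  57.  27. 108. -51. -35.]
  hook 130 [ -3.  59.  36. 117. -49. -33.]
   large [  36.   19.  -36.   16.   -8. -157.]
   medium [ -6.  13. -46.  13.   7. 161.]
   small [  19.   12.  -46.   14.  -11. -148.]
```

```bash
cat >> g.py <<'E'
SG,TH=1,10
def snap(n,name,box,s):
    d=robot.get_image(n); pickle.dump(d,open("last_"+n+".pkl","wb")); x0,x1,y0,y1=box
    return cv2.resize(d["img"][y0:y1,x0:x1],None,fx=s,fy=s,interpolation=cv2.INTER_CUBIC)[:,:,::-1]
def pick(n):
    robot.command_gripper(45); R=bench(n)
    robot.move_pose(*tool(R[0],R[1]+[0,0,90],SG,TH))
    robot.line_to(tool(*R,SG,TH)[0],v=120)
    robot.command_gripper(5); print(n,"width",robot.current_width(),"grip",robot.current_grip_force())
    robot.line_to(tool(R[0],R[1]+[0,0,230],SG,TH)[0],v=200)
def at(s,dx=0,dy=0): return tool(HK,ROOT+s*zc+dx*HK[:,0]+dy*HK[:,1],SG,TH)
E
python3 - <<'E'
from g import *
pick("large"); print(robot.current_width())
robot.move_pose(*at(150,-70)); robot.line_to(at(95)[0],v=120)
print(robot.current_time_s(),robot.current_force(),robot.current_width())
a=snap("side","",(330,440,235,325),5); cv2.imwrite("pics/a1.png",a)
b=snap("top","",(340,500,110,250),4); cv2.imwrite("pics/a1t.png",b)
E
```

```text
large width 15.53510365506474 grip 58.44671845436096
15.709557102869347
7.7 [ 0.75821627  0.53576649 -1.36134795] 15.575780078293851
```

View pics/a1.png

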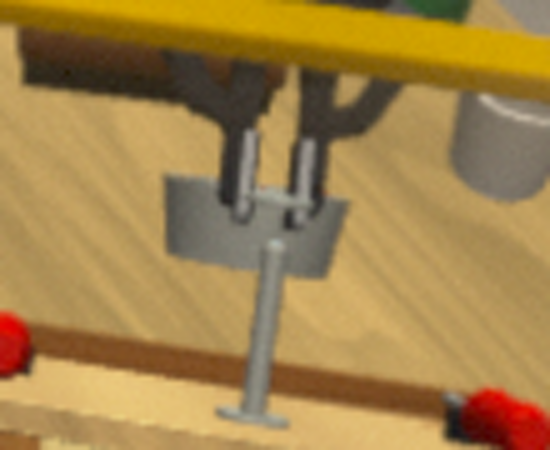

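Side crop: the handle is seen end-on. The eye strip is at about (277,196) and the hook tip at (275,243), whose axis extended to that height reaches about x=281, so the eye is 1–2 mm off sideways. Now the top crop for the other axis.

View pics/a1t.png

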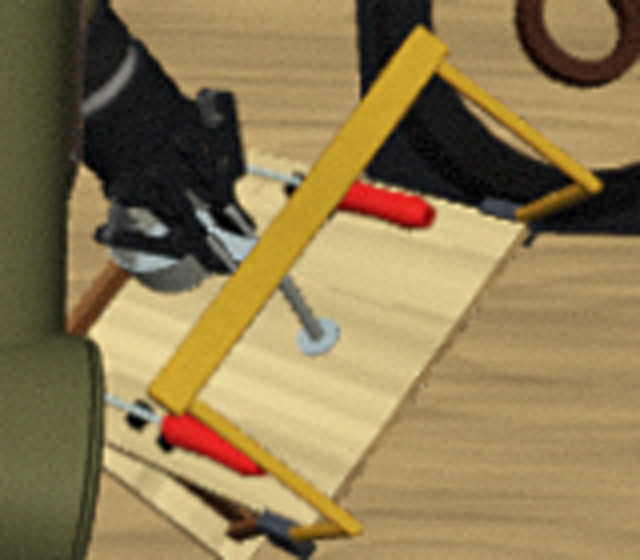

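```bash
python3 - <<'E'
from g import *
e=ROOT+95*zc; d=pickle.load(open("last_side.pkl","rb")); t=pickle.load(open("last_top.pkl","rb"))
print("side eye pred",(px(d,e)-[330,235])*5+2,"ends",(px(d,[e+14.5*HK[:,1],e-14.5*HK[:,1]])-[330,235])*5+2,"axis at s=95.. tip",(px(d,ROOT+75*zc)-[330,235])*5+2)
c=e-95*xc; print("top pred eye",(px(t,e)-[340,110])*4+1.5,"rim centre",(px(t,c+2*zc)-[340,110])*4+1.5, "rim+-y",(px(t,[c+42*HK[:,1],c-42*HK[:,1],c-42*xc])-[340,110])*4+1.5)
E
```

```text
side eye pred [[282.0308899  199.38515028]] ends [[317.53826858 204.45045622]
 [246.62809215 194.32951363]] axis at s=95.. tip [[275.81680604 247.58437054]]
top pred eye [[267.19401913 258.39150579]] rim centre [[159.40384963 220.6887707 ]] rim+-y [[195.20179187 175.81280418]
 [125.44468248 269.75555694]
 [117.10948172 207.89416366]]
```

The top view shows the gripper clear of the light bar. The eye is hidden behind the bar, and the sideways error is about -1.5 mm. I'll shift by that and thread it with a force guard.

```bash
python3 - <<'E'
from g import *
robot.line_to(at(95,0,1.5)[0],v=60)
for s in(80,70,60,50,42):
    r=robot.line_to(at(s,0,1.5)[0],v=50,stop_force=6); print(s,r,np.round(robot.current_force(),2),np.round(robot.current_wrist_torque(),2))
    if r: break
print(robot.current_time_s(),(robot.current_tcp_pos()-at(0,0,1.5)[0])@zc)
a=snap("side","",(330,440,235,325),5); cv2.imwrite("pics/a2.png",a)
E
```

```text
80 False [-0.36  0.49 -0.72] [ 0.81 -0.61  0.01]
70 False [-0.2  -0.14 -1.27] [ 0.82 -0.59  0.04]
60 False [ 0.29  0.27 -0.42] [ 0.78 -0.66 -0.  ]
50 False [ 0.43  0.49 -1.75] [ 0.77 -0.58 -0.04]
42 False [-0.03  0.24 -0.85] [ 0.84 -0.67  0.01]
9.8583 41.552906998321575
```

View pics/a2.png

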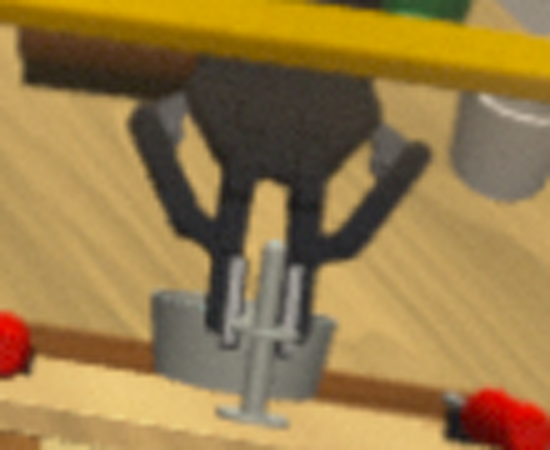

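```bash
python3 - <<'E'
from g import *
d=pickle.load(open("last_side.pkl","rb")); im=d["img"].astype(int).sum(2)//3
print("eye pred px",px(d,ROOT+41.5*zc+1.5*HK[:,1]), "hook", px(d,ROOT+41.5*zc))
print("cols 374..396"); 
for v in range(293,310): print(v,im[v,374:397])
o=pickle.load(open("side.pkl","rb"))["img"].astype(int).sum(2)//3; print("before")
for v in range(293,310): print(v,o[v,378:390])
E
```

```text
eye pred px [[383.39997153 300.4013457 ]] hook [[382.6653088  300.29192875]]
cols 374..396
293 [ 48  88 150 146  99 143 138 117 119 132 140 112  75 100 150 138  65  46
  88 141 160 161 162]
294 [ 45  92 151 149 103 151 143 112 120 135 135 111  74 114 147 134  63  47
  89 142 159 162 162]
295 [ 54  98 150 144 101 142 139 110 123 136 133 106  81 127 144 118  55  50
  98 153 162 163 164]
296 [ 60 112 151 144 100 145 142 108 126 139 131 102  81 130 145 113  56  54
 102 155 161 164 163]
297 [ 67 124 148 129 108 150 148 115 129 141 126  99  83 132 145 112  56  53
 108 153 158 159 164]
298 [ 72 129 151 137 145 163 139 119 133 137 122  84  91 149 142 103  56  52
  82 113 122 138 157]
299 [ 70 136 156 155 156 161 139 120 134 139 120  85 101 149 141  94  54  53
  85 113 119 117 125]
300 [ 78 142 124 131 136 141 133 130 140 142 127 121 138 152 138  79  51  59
  86 107 102  98 103]
301 [ 80 141 120  99 114 128 135 144 155 160 155 150 147 153 146 102  57  64
  93 103  99  96 113]
302 [ 98 137 129  94 119 127 118 125 134 138 137 137 137 138 128 103  72  80
 104 101  96  92 121]
303 [ 90 116 108  8
[... 898 characters left out ...]
97 [125 127 119  92 112 116 107 105 124 126 129 135]
298 [122 121 107  95 111 121 105 105 123 130 128 130]
299 [122 121 105  96 112 118 105 104 122 127 130 127]
300 [125 116  95  97 111 117 103 101 124 126 126 129]
301 [124 116  89 100 115 117 101 108 124 124 126 129]
302 [122 116  93 102 114 110 104 112 127 126 126 130]
303 [122 117  98 106 119 111 102 114 129 128 125 125]
304 [124 114  93 108 119 108 105 124 126 127 129 126]
305 [115 100  95 108 117 108 103 128 127 128 127 130]
306 [ 90  84  97 111 117 104 102 122 126 128 130 126]
307 [ 68  73  98 114 117  99  90  98 102 108 112 117]
308 [ 66  75  98 114 113  96  72  67  73  75  83  85]
309 [ 68  80 103 116 111  92  70  66  69  65  67  70]
```

The rows at 301–302 show the eye strip crossing in front of the hook, so it is threaded. Seat and release.

```bash
cat >> g.py <<'E'
def release(s0,s1,dx=0,dy=0,sf=5):
    for s in np.arange(s0,s1-.1,-2):
        r=robot.line_to(at(s,dx,dy)[0],v=40,stop_force=sf)
        if r: break
    p=np.array(robot.current_tcp_pos()); print("stop",r,"s",(p-at(0,dx,dy)[0])@zc,np.round(robot.current_force(),1))
    robot.command_gripper(38); R=at(0)[1]
    robot.line_to(p-90*R[:,2]-10*xc,v=120); robot.line_to(np.array(at(150,-70)[0]),v=200)
    print("t",robot.current_time_s())
E
python3 - <<'E'
from g import *
release(40,35,0,1.5)
robot.dwell(.3)
a=snap("side","",(330,440,235,325),5)
d=pickle.load(open("last_side.pkl","rb")); im=d["img"].astype(int).sum(2)//3
for s in(30,34,38): print(s,px(d,ROOT+s*zc))
for v in range(293,316): print(v,im[v,366:402])
cv2.imwrite("pics/a3.png",a)
E
```

```text
stop False s 35.913043005549405 [-0.3  0.6 -0.6]
t 12.325
30 [[381.94045703 305.85180453]]
34 [[382.1928441  303.91754907]]
38 [[382.44494912 301.98370179]]
293 [134 140 145 143 142 145 144 144 148 148 149 147 151 145 140 117 120 133
 138 123 131 159 166 159 160 159 158 158 159 159 158 160 160 161 163 162]
294 [132 135 142 145 144 143 145 142 142 148 149 150 150 147 139 109 117 134
 132 120 130 162 163 166 163 157 158 162 159 161 159 159 161 163 161 160]
295 [134 134 139 143 146 145 142 145 143 143 145 151 150 148 139 111 121 135
 130 120 134 155 164 164 165 161 158 161 159 159 159 157 160 159 164 165]
296 [138 139 143 146 144 145 143 141 144 146 145 145 150 145 139 111 124 135
 126 116 129 150 157 162 166 161 161 158 157 160 159 160 162 160 162 162]
297 [132 130 131 131 131 135 140 146 155 151 146 135 149 148 142 112 129 136
 125 123 143 149 153 160 163 164 161 159 159 156 161 160 160 156 160 159]
298 [108 124 122 137 133 136 139 140 143 144 144 143 153 148 128 114 125 138
 121 123 147 150 148 154 156 162 164 161 156 157 160 160 162 159 160 160]
299 [104 111 114 118 117 120 131 134 
[... 1829 characters left out ...]
21 107 126 138 124 111
 111 117 117 116 112 109 104 100  93  85  82  81  79  75  80  79  81  84]
312 [106 112 112 112 116 117 117 121 122 124 124 124 120 110 128 137 124 111
 119 119 115 111 109 106 100  98  93  83  82  80  79  82  81  78  79  76]
313 [113 112 114 113 115 118 121 121 121 124 123 121 110 111 128 137 121 113
 118 117 115 113 106 108  99  97  87  81  71  75  73  75  77  78  77  78]
314 [154 137 134 124 121 123 122 122 123 126 125 122 109 114 133 135 119 108
 113 115 114 114 108 106  98  93  90  86  88  84  77  77  76  77  74  72]
315 [177 175 172 148 154 147 136 129 126 128 128 119 106 117 134 132 114 103
 116 113 111 112 104 101  97  92  99 118 122 120 107 105  96  88  86  83]
```

Large hangs at s≈36: its strip crosses the hook at row 303. Next the medium, gripped nearer the fingertips.

```bash
sed -i 's/^G,TIP=34,13/G,TIP=34,9/' g.py; python3 - <<'E'
from g import *
pick("medium")
robot.move_pose(*at(150,-70)); robot.line_to(at(95)[0],v=120)
print(robot.current_time_s(),robot.current_force(),robot.current_width())
a=snap("side","",(330,440,235,325),5); cv2.imwrite("pics/b1.png",a)
E
```

```text
medium width 16.06742085195531 grip 58.54267179965973
21.1167 [-0.80391852  0.30235575 -1.21928358] 15.862564375233195
```

View pics/b1.png

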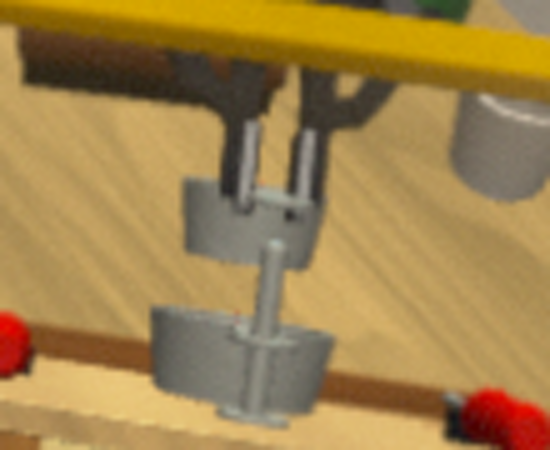

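The large cup hangs threaded at (255,340). The medium's eye strip is at about (279,197) with the hook line near x=281, so the same small correction applies. Insert.

```bash
python3 - <<'E'
from g import *
robot.line_to(at(95,0,1.3)[0],v=60)
for s in(80,70,60,54):
    r=robot.line_to(at(s,0,1.3)[0],v=50,stop_force=6); print(s,r,np.round(robot.current_force(),2))
    if r: break
snap("side","",(330,440,235,325),5)
d=pickle.load(open("last_side.pkl","rb")); im=d["img"].astype(int).sum(2)//3
print(px(d,ROOT+54*zc))
for v in range(289,302): print(v,im[v,374:397])
E
```

```text
80 False [-0.15  0.09 -1.21]
70 False [-0.57  0.02 -1.07]
60 False [-1.9 -1.1 -0.8]
54 False [-1.47 -0.51 -1.74]
[[383.45052739 294.25261003]]
289 [ 46  64 125 148 125 113 149 144 111 128 139 127 106  90 145 139  93  49
  57 111 161 165 165]
290 [ 42  69 133 149 124 115 143 126 110 129 142 127 103  96 148 138  79  44
  69 116 156 166 167]
291 [ 48  78 149 147 115 131 147 125 116 130 143 118  86  97 148 139  78  46
  66 123 155 163 164]
292 [ 41  80 147 149 115 143 160 139 121 136 139 119  80 100 148 134  76  52
  84 137 156 160 162]
293 [ 55  91 146 137 126 162 161 125 119 136 139 114  76 105 150 134  68  47
  74 116 145 157 161]
294 [ 99 102 139 123 127 146 153 125 130 138 140 121 106 128 149 136  66  49
  75 121 158 163 160]
295 [ 97  90 113  97 102 120 130 135 149 154 153 149 150 152 157 142  84  64
  87 125 158 164 162]
296 [ 99  86  92  77  87 121 119 115 124 132 141 140 136 138 134 127 105  87
 104 141 159 161 162]
297 [118 109 107  92 123 131 124 111 129 139 126 104  91 107 108 105  93  90
 117 155 161 161 164]
298 [127 128 125 125 130 127 116 114 130 139 119  89  74  81  93  99 100 102
 128 162 159 162 161]
299 [138 136 134 127 136 132 116 112 131 140 123 104 115 110 109 101  97 112
 146 161 161 160 161]
300 [125 124 118 160 164 153 122 118 134 140 119 107 115 114 112 104  96 108
 137 156 160 161 161]
301 [123 122 116 138 163 154 119 123 136 137 118 116 133 129 119 114 109 102
 112 122 139 151 158]
```

```bash
python3 - <<'E'
from g import *
release(52,47,0,1.3,sf=4)
robot.dwell(.3); snap("side","",(330,440,235,325),5)
d=pickle.load(open("last_side.pkl","rb")); im=d["img"].astype(int).sum(2)//3
for s in(36,40,44,48): print(s,px(d,ROOT+s*zc))
for v in range(292,306): print(v,im[v,374:397])
E
```

```text
stop False s 47.852209727592644 [ 0.2  0.5 -1.1]
t 25.275
36 [[382.31893194 302.95057373]]
40 [[382.57089553 301.0169346 ]]
44 [[382.82257547 299.08371983]]
48 [[383.07397069 297.15094018]]
292 [146 148 149 147 145 144 142 121 114 133 138 126 131 164 163 161 158 159
 160 162 158 159 159]
293 [143 147 149 149 147 143 139 111 116 133 138 120 134 161 164 161 158 157
 160 162 159 159 159]
294 [145 144 148 150 148 148 137 107 120 135 132 121 128 157 164 164 157 158
 159 159 158 160 160]
295 [142 143 144 149 150 147 137 112 123 133 130 119 129 156 160 163 162 159
 160 160 156 158 160]
296 [144 145 144 147 150 146 140 107 122 135 128 117 127 152 158 164 162 159
 158 158 159 157 159]
297 [147 148 153 145 146 154 140 112 129 136 124 121 143 148 155 156 164 166
 162 159 157 158 159]
298 [128 120 108 125 139 147 148 124 137 140 128 123 147 150 148 153 155 162
 162 158 160 160 160]
299 [136 131 100 102 114 130 132 141 149 150 149 145 155 154 152 153 148 152
 160 165 159 157 159]
300 [124 119 104 139 146 141 115 118 126 130 130 135 136 134 133 130 122 123
 136 156 160 160 158]
301 [122 118 108 126 145 148 124 125 135 134 113 113 116 113 110 105 106  99
 110 134 153 154 153]
302 [124 118 100 106 120 126 137 144 154 150 153 155 150 143 123 116 112 119
 126 119 117 118 132]
303 [128 126 123 124 121 115 111 125 132 134 135 140 138 137 130 119 115 111
 112 105  98  97 112]
304 [125 125 128 131 129 122 106 127 131 119 114 113 112 109 101  98 104 109
 107 101  95  94 110]
305 [125 126 127 126 127 113 111 127 138 120 114 123 121 118 112 110 112 109
 102  99  93  94 123]
```

Medium is threaded, with its strip at row 299 just above the large's at 302.6. Now the small cup, checked numerically.

```bash
python3 - <<'E'
from g import *
pick("small")
robot.move_pose(*at(150,-70)); robot.line_to(at(95)[0],v=120)
print(robot.current_time_s(),robot.current_force(),robot.current_width())
snap("side","",(330,440,235,325),5)
d=pickle.load(open("last_side.pkl","rb")); f=d["img"].astype(int); im=f.sum(2)//3
print(px(d,ROOT+95*zc),px(d,ROOT+95*zc-1.5*HK[:,1]))
for v in range(268,280): print(v,im[v,374:397])
E
```

```text
small width 15.713665692406627 grip 58.46245586872101
32.75 [ 0.71042501 -0.13871111 -0.84505022] 15.480664860766407
[[386.00617798 274.47703006]] [[385.27272843 274.37233962]]
268 [ 66  46  53  58 117 145 128 110 151 151 155 154 145 117  49  77 141 137
  94  57  60  96 140]
269 [ 64  48  49  64 125 148 121 116 152 156 155 153 147 111  54  81 143 138
  82  49  68 109 146]
270 [ 61  50  50  64 130 145 115 126 154 157 152 155 150 112  58  89 144 140
  84  52  76 118 146]
271 [ 50  47  50  72 141 143 110 133 156 156 154 155 142  99  53  94 144 138
  79  57  74 123 145]
272 [ 46  47  49  74 146 148 103 134 154 150 150 152 140  93  56  96 146 135
  67  50  78 126 143]
273 [ 55  45  50  87 145 140 124 152 160 162 162 163 154 100  71 108 144 134
  64  53  79 128 144]
274 [ 81  82  72  89 129 111 113 134 147 152 153 162 159 145 123 131 148 121
  65  60 100 145 151]
275 [104 104  90  92 115 106  92 112 123 129 133 142 146 146 140 144 146 134
  91  76 120 152 151]
276 [110 111  93  88  99  84  83 122 124 114 121 117 118 110 111 118 120 115
 103 104 134 149 152]
277 [111 111 103  91  92  81 101 127 130 124 125 118 108  61  71 108 110 115
 131 146 145 143 149]
278 [110 117 112 116 115 120 124 133 130 130 126 122 109  56  55  83  96 121
 145 152 148 144 147]
279 [115 119 120 121 125 128 131 131 131 127 124 120 112  98  89  87  95 136
 152 153 153 149 141]
```

```bash
python3 - <<'E'
from g import *
robot.line_to(at(95,0,1.5)[0],v=60)
for s in(80,70,60):
    r=robot.line_to(at(s,0,1.5)[0],v=50,stop_force=6); print(s,r,np.round(robot.current_force(),2))
    if r: break
snap("side","",(330,440,235,325),5)
d=pickle.load(open("last_side.pkl","rb")); im=d["img"].astype(int).sum(2)//3
print(px(d,ROOT+60*zc))
for v in range(286,305): print(v,im[v,374:397])
E
```

```text
80 False [-0.48  0.61 -0.87]
70 False [-0.39 -0.17 -0.23]
60 False [ 0.6 -0.2 -0.6]
[[383.82643755 291.35531913]]
286 [ 46  49  90 149 145 106 153 159 126 119 135 138 115  78 113 147 131  61
  48  96 155 163 161]
287 [ 40  52  93 146 145  97 156 158 118 123 136 132 111  78 123 143 115  56
  51 101 159 164 163]
288 [ 43  60 108 149 145 102 150 144 112 124 138 129 107  83 126 146 113  56
  58 105 157 165 164]
289 [ 43  59 110 148 144 109 158 151 111 128 142 128 104  82 130 143 110  55
  57 109 158 167 164]
290 [ 44  64 122 145 136 136 159 133 110 129 140 126 106  90 146 139  99  51
  61 110 158 162 165]
291 [ 86  80 121 121 129 149 153 133 118 133 142 131 111 106 149 141  97  53
  85 135 158 161 164]
292 [106  80 115 101 102 118 133 135 146 153 158 148 133 147 161 147 103  70
 115 154 160 161 161]
293 [111  84 102  98  79 107 111 122 125 135 143 143 139 142 147 136 123 119
 151 162 162 161 162]
294 [117 104  95  82  90 124 123 106 117 123 130 114 101 102 114 110 121 143
 161 161 165 160 159]
295 [120 120 121 123 125 130 124 106 119 132 130 107  66  75  96 127 155 158
 161 158 160 162 1
[... 194 characters left out ...]
60 162]
298 [126 117 110 124 129 140 139 127 140 142 127 113 110  99 105 137 155 162
 166 161 159 159 160]
299 [136 134  96 104 112 130 135 144 153 157 144 142 138 119 130 150 150 156
 163 164 164 158 161]
300 [125 122 105 139 146 146 118 119 131 130 132 135 136 132 130 133 124 122
 138 158 162 162 161]
301 [123 120 108 128 144 151 128 132 140 135 120 114 118 116 110 104 106 101
 112 134 155 157 160]
302 [123 119 101 108 119 130 138 144 153 151 153 156 151 145 126 115 115 119
 126 117 117 120 136]
303 [127 126 125 125 122 114 113 123 132 138 138 140 138 136 132 121 117 112
 112 107  99  98 114]
304 [128 129 131 132 132 124 108 126 136 118 116 116 114 113 105 102 105 112
 108 103 100  94 112]
```

Threaded (rows 292–293). Release, then one composite look.

```bash
python3 - <<'E'
from g import *
release(58,53,0,1.5,sf=4)
robot.move_pose(*at(260,-120))
x=robot.current_tcp_pos(); 
try: robot.line_to([450,150,400],v=300)
except robot.Unreachable: print("unreach")
a=snap("side","",(345,425,250,330),5); b=snap("top","",(345,425,145,225),5)
cv2.imwrite("pics/c.png",np.hstack([a,b]))
d=pickle.load(open("last_side.pkl","rb")); im=d["img"].astype(int).sum(2)//3
for v in range(292,306): print(v,im[v,374:397])
print(robot.current_time_s(),robot.current_tcp_pos())
E
```

```text
stop False s 53.83304552120612 [ 0.6  0.3 -1.4]
t 36.6333Traceback (most recent call last):
  File "<stdin>", line 3, in <module>
workcell.Unreachable: the arm cannot take that pose within its joint ranges
```

```bash
python3 - <<'E'
from g import *
R=bench("small"); robot.move_pose(*tool(R[0],R[1]+[0,0,230],SG,TH))
a=snap("side","",(345,425,250,330),5); b=snap("top","",(345,425,145,225),5)
cv2.imwrite("pics/c.png",np.hstack([a,b]))
d=pickle.load(open("last_side.pkl","rb")); im=d["img"].astype(int).sum(2)//3
for v in range(292,306): print(v,im[v,374:397])
print(robot.current_time_s())
E
```

```text
292 [127 129 126 126 125 124 118 105 100 113 118 106 112 139 141 135 137 137
 138 138 136 136 138]
293 [127 125 117 112 117 119 122 105 110 117 118 108 119 140 142 138 135 138
 137 139 135 137 137]
294 [122 124 103  88  90 104 111 118 125 133 136 130 134 140 140 140 140 135
 136 137 138 138 135]
295 [125 120 113  69  65  77  84  89 106 112 112 113 118 121 124 123 131 136
 136 139 136 138 139]
296 [105 103  79  54  57  56  63  82 104 112  95  87  82  83  89  97 115 137
 137 136 135 140 138]
297 [111 107  83  68  74  64  71  93 111 119 104  94  92  90  95 103 125 140
 139 136 137 138 136]
298 [105  94  82  90 103 112 104 118 125 124 113  98 101 106 112 121 132 138
 141 137 136 138 138]
299 [117 116  85  93  93  97 101 111 118 128 129 128 118 117 104 103 116 135
 140 142 136 136 138]
300 [108 104  88 129 136 119 103 101 105 105 106 103 103 104 101 102 100 111
 125 137 140 136 135]
301 [106 104  90 112 122 127 110 108 117 113 104  96 101 103  95  91  91  89
  95 114 135 134 132]
302 [105 102  86  92 102 112 119 129 132 133 129 124 129 122 109  99  98 103
 109 101  99 103 121]
303 [106 108 102  97 104 100  98 107 116 117 121 119 119 116 115 104  98  96
  93  91  86  82  95]
304 [105 107 109 110 110 102  91 106 118 109  97 100 103  96  87  85  90  92
  93  86  83  79  92]
305 [106 107 110 108 111  94  94 110 119 105  97 105 105 103 102  94  93  91
  95  87  81  82 106]
38.4417
```

View pics/c.png

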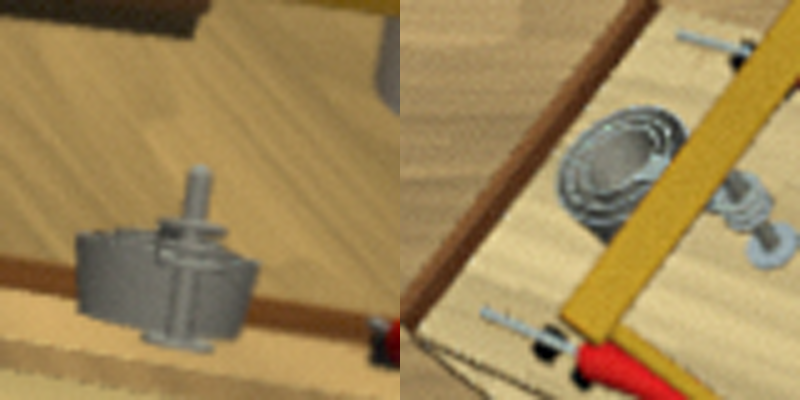

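The three cups are nested concentrically on the hook: right half, rims around (620,165); left half, stack at (165,280). The upper eyes still ride a few mm proud of each other, so I'll press the handle lightly with shut fingers to seat them.

```bash
python3 - <<'E'
from g import *
robot.command_gripper(0)
R=at(0)[1]; P=lambda s,dx=0:ROOT+s*zc+(dx-27)*xc
robot.move_pose(P(130,-60),R); robot.line_to(P(85),v=120); robot.line_to(P(60),v=100)
for s in np.arange(58,46.4,-1):
    r=robot.line_to(P(s),v=30,stop_force=6)
    if r: break
print("stop",r,s,np.round(robot.current_force(),1))
robot.line_to(P(95),v=100); robot.line_to(P(130,-60),v=150)
Rb=bench("small"); robot.move_pose(*tool(Rb[0],Rb[1]+[0,0,230],SG,TH)); robot.dwell(.3)
snap("side","",(345,425,250,330),5); snap("top","",(345,425,145,225),5)
d=pickle.load(open("last_side.pkl","rb")); im=d["img"].astype(int).sum(2)//3
for v in range(292,306): print(v,im[v,374:397])
t=pickle.load(open("last_top.pkl","rb")); C=cloud(t)
for n in np.arange(-110,-70,5): # heights above root plane along hook axis dir, along handle line
    u=np.round(px(t,ROOT+20*zc+n*xc)[0]).astype(int); print(n,((C[u[1],u[0]]-ROOT)@HK).round(1))
print(robot.current_time_s())
E
```

```text
stop False 47.0 [0.2 0.4 1.2]
292 [128 129 128 129 126 121 120 106 101 110 118 108 112 142 139 137 135 139
 137 139 141 139 137]
293 [124 129 128 127 123 124 120  98  99 112 115 108 116 137 143 142 137 138
 137 139 136 137 136]
294 [130 131 135 132 127 125 119  91 103 113 116 104 111 140 143 142 139 136
 138 136 138 140 138]
295 [112 123 130 127 135 131 126  93 105 114 115 103 114 131 137 141 142 137
 134 136 137 139 137]
296 [103  98  89 118 142 140 129  95 106 117 111  99 109 127 130 138 144 139
 137 138 137 134 140]
297 [107 107  87 110 130 130 132  99 113 123 110 101 111 102 103 123 137 143
 138 137 137 135 138]
298 [105  97  72  89 106 113 123 122 124 132 123 115 126 110  97 100 120 140
 144 140 133 138 136]
299 [116 113  90  94 109 102 108 107 116 121 124 126 122 122 115 114 118 135
 138 139 136 137 135]
300 [108 102  76  86 101 111 123 124 118 125 111 106 108 101  99  93  86  84
  98 123 138 137 138]
301 [106 106  93  94  98  99 108 109 117 121 122 121 121 120 116 113 102  83
  92 119 135 137 133]
302 [106 101  78  89  97 112 121 123 120 126 112 109 108  97  95  95  99 108
 106 103 105 107 119]
303 [107 110 103  98  98 101 100 109 114 121 119 118 120 116 113 103  96  99
  96  88  90  82  96]
304 [109 110 109 110 110 109  92 107 114 108 101 104 103  94  93  85  93  93
  90  88  84  78  94]
305 [103 108 107 111 107  94  95 110 116 108  99 107 106 102 100  99  93  92
  90  86  77  80 105]
-110 [-116.9    3.5   10.5]
-105 [-108.8    2.    16.3]
-100 [-83.3 -10.   39.3]
-95 [-73.5  -9.9  43.7]
-90 [-77.   -7.3  33.8]
-85 [-68.9  -8.9  39.7]
-80 [ 55.9 -70.5 176.8]
-75 [ 56.2 -68.4 174.1]
48.1
```

The strips now sit 2 rows (about 4 mm) apart at rows 298.5, 300.5 and 302.5, so the handles lie on one another. The robot is clear, so I'm handing in.

```bash
python3 -c "
from workcell import robot
print(robot.close_job())"
```

```text
the job is handed in; nothing more can be done
None
```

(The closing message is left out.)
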